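Take the slide cassette out of the curing station

TASK

Draw the shuttle out from under the curing hood (it has an upright post to pull by) until it is against its end stop, then pinch the two catches on the sides of the slide cassette together and lift the cassette straight out of the shuttle. Finish while still holding it by its squeezed catches, level and still, about 12 cm above its seat on the shuttle. Leave the shuttle out and the other things on the bench where they are.

Things in the scene. Friction and masses are not known exactly. Their poses are not given: they have to be found in the camera images.
- station: Fixed curing station: white bed 370 x 124 x 12 mm, low white hood (amber window in the roof) at one end. Origin: on the table under the hood's open mouth, mid-width. x runs along the bed, out of the hood (the way the shuttle slides), y across, z up. Bed: x = -155 to 215 mm. Hood: x = -155 to 0, y = -60 to 60 mm, roof 85 to 97 mm above the table; it blocks all access from above.
- hood_mouth (a point): Point on the top edge of the hood's open mouth, midway across, 97 mm above the table.
- shuttle (a joint): Slide of the aluminium shuttle along the station's x: 0 = parked under the hood, 0.14 m = fully out against its end stop. It stays where it is left; about 2 N of friction (plus slight viscous drag). The plate is 110 mm long, 92 mm wide, top 25 mm above the table.
- handle (a point): Top centre of the shuttle's upright round steel post, 14 mm thick, 79 mm above the table (free length below this point 54 mm). 120 mm ahead (station +x) of the cassette's centre, always outside the hood: 50 mm from its mouth when parked, 190 mm when out. Can be gripped from above at any yaw.
- seat (a point): Centre of the nest on the shuttle's plate (moves with it), 25 mm above the table; the seated cassette's origin is here. Guides 9 mm high locate the cassette with 1.5 mm play. Beside each catch a lip of the shuttle, 30.5 to 41 mm from the centre across, top 42 mm above the table: keep fingertips above it.
- cassette: Slide cassette: grey rack 84 mm long (its x), 34 wide (y), 36 high, holding glass slides on edge; 0.14 to 0.28 kg. Origin: centre of its underside; axes parallel to the station's while seated. A catch at mid-length of each long side has a toe hooked under the shuttle's lip and blocks lifting. With both squeezed home it lifts straight up and can be carried by them.
- catch_left (a joint): Inward travel of the catch on the cassette's +y side: 0 = released (hooked), 0.006 m = squeezed home; unhooks at about 3.5 mm, when the cassette is centred (5 mm at worst). Its spring gives 2 N at rest, 4 N squeezed home; a grip of 15 to 30 N is ample.
- catch_right (a joint): The same for the catch on the cassette's -y side.
- pad_left (a point): Centre of the outer face of the left catch's black finger pad (26 mm along the cassette, 30 mm high; seated it spans 45 to 75 mm above the table). 29 mm to the +y side of the cassette's centre when released, 35 mm above its underside. Over both pads: 58 mm released, 46 mm squeezed.
- pad_right (a point): The same for the right catch, on the -y side.
- dish: Bystander, not to be moved: a flat round pale dish, 90 mm across and 16 mm high. Origin at the centre of its underside.
- syringe: Bystander, not to be moved: a capped adhesive syringe barrel lying flat, about 105 mm long, 34 mm over its flange. Origin at the centre of its underside.
- tweezers: Bystander, not to be moved: steel tweezers lying flat, 122 mm long. Origin at the centre of its underside.
- slide_box: Bystander, not to be moved: a closed white slide box 92 x 36 x 34 mm, without catches (not the cassette). Origin at the centre of its underside.
- vial: Bystander, not to be moved: an upright amber jar, 40 mm across and 72 mm high. Origin at the centre of its underside.
- coverslips: Bystander, not to be moved: a small cardboard box 60 x 45 x 22 mm. Origin at the centre of its underside.
- weight: Bystander, not to be moved: an upright steel cylinder 32 mm across and 30 mm high. Origin at the centre of its underside.

How it is judged:
By the outcome, as a careful person would: the job done as asked, in the order asked, and still so for the second after the job is handed in, while the arm keeps its last pose, push and grip.
It also fails if it takes over 54 s, if anything falls off the work surface, if the arm or the gripper's body presses on something with over 40 N, if the wrist force passes 120 N, or if a joint passes its speed limit or range.

ROBOT

A 7-joint arm with a two-finger parallel gripper is mounted at the origin on the work surface. World frame = base frame: x ahead of the robot, y to its left, z up, the work surface at z = 0. Lengths are in mm, angles in rad, forces in N, time in s.
With the tool pointing down it reaches from about 400 to 875 mm from the base axis. Payload 4.4 kg.
Tool frame: the origin (TCP) lies at the very end of the fingers, on their centre line; the grasp point (between the pads) lies 19 mm behind it; z points along the fingers, y is the direction in which the jaws open and shut (so a half turn about z gives the same grasp; the last joint's range is limited). The gripper opens to 85 mm and grips with 20 to 120 N. Pads are 22 mm wide; open, the fingers measure 114 mm over their backs; the gripper's body (76 mm by 85 mm) begins 54 mm behind the grasp point. The pads swing forward as they close: fully open they stand 13 mm farther back than shut.
Start: joints at [-1.38, 0.628, 0.038, 1.517, -0.027, 0.996, -0.02], TCP at [165.066, 628.706, 231.313] pointing down, gripper open.
Joint ranges: [-3.06, 3.06], [-0.37, 2.12], [-1.25, 1.32], [0.18, 2.47], [-1.1, 4.24], [0.23, 1.98], [-2.94, 2.94]. Speed limits (rad/s): [2.57, 2.57, 3.14, 3.14, 3.14, 3.14, 3.14].

INTERFACE

Orientations are given as [roll, pitch, yaw] about the fixed x, y, z axes, in that order (R = Rz(yaw) Ry(pitch) Rx(roll)).
In Python, from cell import read_state, get_image, calibration, finish_job gives the robot as it stands. The module is installed in compiled form; this text tells all that it offers.
- The arm moves only by the tool apply_moves, never from a script. Its argument "increments" is a list of rows, each an object of numbers: "tx", "ty", "tz": the shift along the world's x, y, z in m; "rx", "ry", "rz": the turn, a rotation vector about the world's x, y, z in units of 5 degrees (1.0 is 5 degrees); "claw": the finger opening in m, from 0 to 0.0854. In form: [{"tx": .., "ty": .., "tz": .., "rx": .., "ry": .., "rz": .., "claw": ..}, ...]. A call has 1 to 12 rows; each row is the pose to reach, as a shift and turn from the pose commanded when the call began; what a row does not reach only later rows make up. A row lasts 1/10 s, in which the tool goes at most 50 mm and 8.59 degrees, less where a joint would pass 70% of its speed; a pose out of reach is approached as far as the arm can. A call with a gripper value outside its range is refused whole. The fingers move at their own pace and stop on an object; the grip force is fixed at half the most. Time passes only in rows, so rows that repeat a pose let the fingers close. It gives the time, the measured TCP pose, the force and the opening at its end, in the units of the state.
- read_state(): the state, without advancing time (a new reading comes with each control period).
- get_image(name): name is "side" or "top" or "wrist"; returns the picture (400x640x3 uint8, red, green, blue); there is no depth.
- calibration(name): a dict with "camera_matrix" (3x3 intrinsics, pixels), "origin" and "attitude" of the camera in the world. Camera axes: x right, y up, looking along -z (the intrinsics and any distortion apply to the point x, -y, -z); pixel columns grow to the right and rows downward; lengths in mm; the calibration is good to about 2 mm. The wrist camera is an equidistant fisheye: a pixel r from the principal point sees the ray r / f radians off the axis. A picture is of the moment at which its call begins: read the wrist's pose just before it. calibration takes no time and is no camera call; for the wrist camera it gives the pose at the moment of the call.
- finish_job(): hands the job in, once; it reports no verdict.
The state is a dict: "clock": time; "qpos": joint angles; "qd": joint speeds; "tau": joint torques, N m; "eef_pos": TCP position; "tool_rot": TCP orientation; "force": force on the tool from outside, world axes, zero at the start; "torque": the same for the moment, N m; "width": finger opening in mm.
Only numpy, scipy, OpenCV 4.12 (cv2) and the standard library are available. Lean on these libraries where they do the work, as an engineer would, in place of code of your own. Each camera call takes 0.05 s, during which the arm holds its last target. There are 200 camera calls.

## Working session

There is one attempt and no reset: what is moved stays moved. The work goes in short steps, Python scripts to look and compute and a tool call to move; the robot and the scene stay as the last step left them, time stands still between calls to the robot, and variables do not carry over. Pictures are saved under pics/ and viewed, about 8 in all and at most 12, crops included, and the job is handed in when it is done.

Besides the shell and the picture viewer there is one more tool, called after "Emit:" by a JSON object that holds its "name" and its "arguments", one argument or row to a line. apply_moves: Moves the arm, as the interface text tells. Its arguments: {"type":"object","properties":{"increments":{"type":"array"}},"required":["increments"]}

```bash
mkdir -p pics; python3 - <<'E'
from cell import *
import cv2
for n in("side","top"):
    cv2.imwrite(f"pics/{n}0.png",get_image(n)[:,:,::-1]); print(n,calibration(n))
print(read_state())
E
```

```text
side {'camera_matrix': array([[467.64673268,   0.        , 314.45020286],
       [  0.        , 467.64673268, 199.05525796],
       [  0.        ,   0.        ,   1.        ]]), 'origin': array([ 344.66024877, -601.09393238,  808.34023605]), 'attitude': array([ 0.73671341,  0.01222129, -0.3751503 ])}
top {'camera_matrix': array([[414.24701805,   0.        , 316.72121188],
       [  0.        , 414.24701805, 196.49707136],
       [  0.        ,   0.        ,   1.        ]]), 'origin': array([456.33515166,  35.37640673, 773.22215542]), 'attitude': array([ 0.1894516 , -0.04350518, -1.55090191])}
{'clock': 0.1, 'qpos': array([-1.37979278,  0.62923995,  0.03844765,  1.5182455 , -0.02702669,
        0.99633041, -0.01998287]), 'qd': array([ 0.00016424, -0.00147441, -0.00019336, -0.00213074,  0.00038493,
       -0.00139728,  0.00049978]), 'tau': array([ 2.74991471e-03, -5.64524925e+01,  1.23024669e+00, -1.93968040e+01,
        1.12449788e-02,  5.50976765e-03,  7.46538660e-06]), 'eef_pos': array([164.91615922, 628.15494271, 230.49717118]), 'tool_rot': array([-3.13988706e+00, -4.50248888e-06,  2.88478989e+00]), 'force': array([-0.88035567, -0.06881047, -0.07549119]), 'torque': array([-0.04784202,  0.03620083, -0.01901571]), 'width': 85.36413775611699}
```

View pics/top0.png

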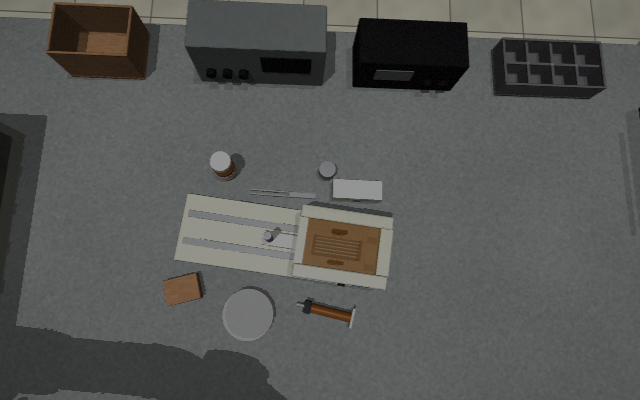

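View pics/side0.png

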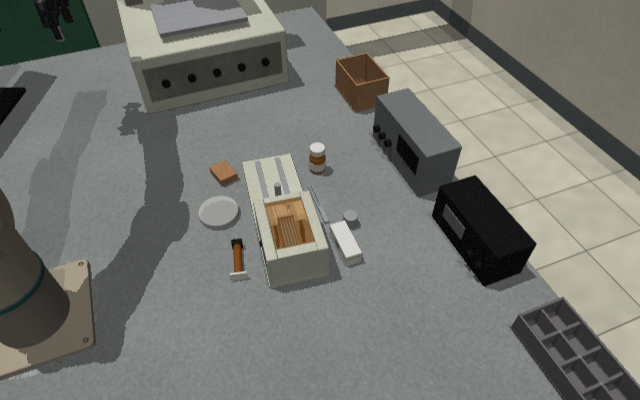

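The top view shows the bed running from about (180,195–260) on the left to the hood on the right at (300–390,205–290), with the handle near (272,236). Next I'll enlarge it.

```bash
python3 - <<'E'
import cv2
a=cv2.imread("pics/top0.png")[185:295,165:325]
b=cv2.imread("pics/side0.png")[145:265,225:345]
cv2.imwrite("pics/topc.png",cv2.resize(a,None,fx=5,fy=5,interpolation=cv2.INTER_CUBIC))
cv2.imwrite("pics/sidec.png",cv2.resize(b,None,fx=5,fy=5,interpolation=cv2.INTER_CUBIC))
E
cat > h.py <<'E'
import numpy as np
from scipy.spatial.transform import Rotation as R
from cell import *
def ray(c,u,v):
    K=c["camera_matrix"]; d=np.array([(u-K[0,2])/K[0,0],-(v-K[1,2])/K[1,1],-1.])
    return c["origin"],R.from_euler("xyz",c["attitude"]).as_matrix()@d
def onz(n,u,v,z):
    o,d=ray(calibration(n),u,v); return (o+d*(z-o[2])/d[2])[:2].round(1)
def proj(c,P):
    q=R.from_euler("xyz",c["attitude"]).as_matrix().T@(np.asarray(P,float)-c["origin"]); K=c["camera_matrix"]
    return np.array([K[0,2]+K[0,0]*q[0]/-q[2],K[1,2]+K[1,1]*q[1]/q[2]])
E
```

```text
(no output)
```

View pics/topc.png

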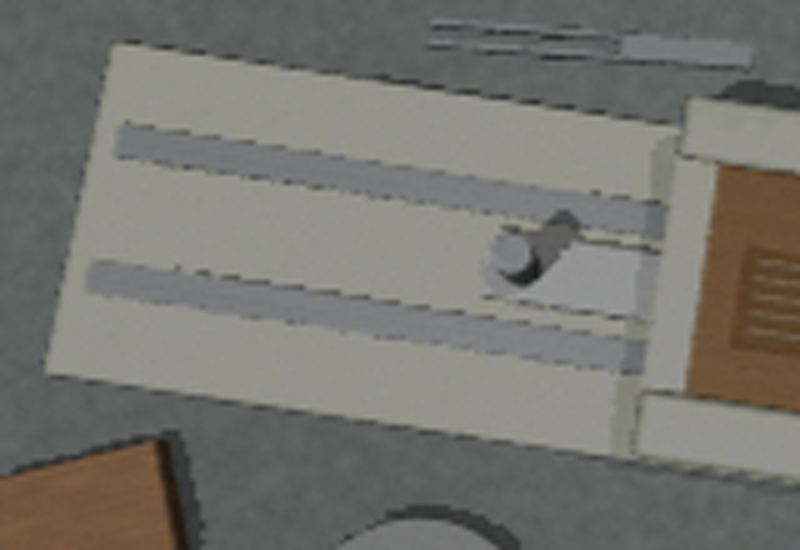

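View pics/sidec.png

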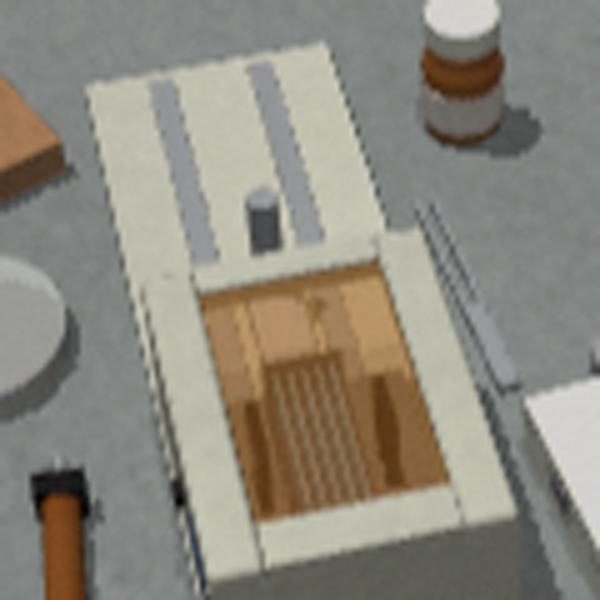

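The crops show the handle top at top-crop (517,252) and side-crop (263,195). The bed end corners are at (115,43) and (47,373), and the hood mouth corners at (687,98) and (632,455). I'll fit the station pose to these.

```bash
python3 - <<'E'
from h import *
from scipy.optimize import least_squares
P=dict(bl=(215,62,12),br=(215,-62,12),ml=(0,60,97),mr=(0,-60,97),h=(50,0,79))
T=dict(br=(115,43),bl=(47,373),mr=(687,98),ml=(632,455),h=(517,252))
S=dict(bl=(88,87),br=(325,43),ml=(143,285),mr=(418,230),h=(263,195))
ct,cs=calibration("top"),calibration("side")
obs=[(ct,P[k],165+(u+.5)/5-.5,185+(v+.5)/5-.5,k) for k,(u,v) in T.items()]+[(cs,P[k],225+(u+.5)/5-.5,145+(v+.5)/5-.5,k) for k,(u,v) in S.items()]
def W(p,q): c,s=np.cos(p[2]),np.sin(p[2]); return np.array([p[0]+c*q[0]-s*q[1],p[1]+s*q[0]+c*q[1],q[2]])
def f(p,o=obs): return np.concatenate([proj(c,W(p,q))-[u,v] for c,q,u,v,k in o])
for o in(obs,obs[:5],obs[5:]):
    r=least_squares(f,[440,60,1.5],args=(o,),x_scale=[100,100,1]); p=r.x
    print(p.round(4),np.degrees(p[2]).round(2),r.fun.reshape(-1,2).round(1).tolist())
    print("handle",W(p,(50,0,79)).round(1),"out",W(p,(190,0,79)).round(1),"seat out",W(p,(70,0,25)).round(1),"dir",np.cos(p[2]).round(4),np.sin(p[2]).round(4))
for n,u,v,z in(("top",248,313,16),("top",221,158,72),("top",182,289,22),("top",327,168,30),("top",250,191,3),("top",298,304,10),("top",358,190,34)): print(u,v,onz(n,u,v,z))
E
```

```text
[514.3657  38.7809   1.4454] 82.82 [[-0.0, -0.1], [-0.6, 0.9], [0.8, -0.5], [0.5, 1.1], [-0.3, 1.1], [-0.1, -0.5], [1.2, -0.5], [-0.1, -1.1], [1.6, -1.1], [0.4, 0.6]]
handle [520.6  88.4  79. ] out [538.1 227.3  79. ] seat out [523.1 108.2  25. ] dir 0.125 0.9922
[515.2595  38.9949   1.4454] 82.82 [[-0.1, -0.6], [-0.6, 0.4], [0.7, -1.0], [0.4, 0.6], [-0.4, 0.5]]
handle [521.5  88.6  79. ] out [539.  227.5  79. ] seat out [524.  108.4  25. ] dir 0.125 0.9922
[512.7211  37.783    1.446 ] 82.85 [[-0.7, -0.1], [0.6, -0.1], [-0.8, -0.5], [1.0, -0.6], [-0.2, 1.1]]
handle [518.9  87.4  79. ] out [536.4 226.3  79. ] seat out [521.4 107.2  25. ] dir 0.1244 0.9922
248 313 [390.7 121.9]
221 158 [654.9 175.4]
182 289 [429.9 237.9]
327 168 [654.  -12.1]
250 191 [611.8 130.9]
298 304 [407.1  34.6]
358 190 [613.1 -69.4]
```

Emit:
{"name": "apply_moves", "arguments": {
  "increments": [
    {"tx":0.03,"ty":-0.04,"tz":0,"rz":-1.3,"claw":0.0854},
    {"tx":0.058,"ty":-0.08,"tz":0,"rz":-2.7,"claw":0.0854},
    {"tx":0.085,"ty":-0.12,"tz":0,"rz":-4,"claw":0.0854},
    {"tx":0.11,"ty":-0.16,"tz":0,"rz":-5.3,"claw":0.0854},
    {"tx":0.14,"ty":-0.2,"tz":0,"rz":-6.6,"claw":0.0854},
    {"tx":0.165,"ty":-0.24,"tz":0,"rz":-8,"claw":0.0854},
    {"tx":0.19,"ty":-0.28,"tz":0,"rz":-9.4,"claw":0.0854},
    {"tx":0.22,"ty":-0.32,"tz":0,"rz":-10.8,"claw":0.0854},
    {"tx":0.245,"ty":-0.36,"tz":0,"rz":-12.2,"claw":0.0854},
    {"tx":0.27,"ty":-0.4,"tz":0,"rz":-13.6,"claw":0.0854},
    {"tx":0.3,"ty":-0.45,"tz":0,"rz":-15,"claw":0.0854},
    {"tx":0.33,"ty":-0.5,"tz":0,"rz":-16.5,"claw":0.0854}
  ]
}}

```text
$.increments[0]: bad value
```

Emit:
{"name": "apply_moves", "arguments": {
  "increments": [
    {"tx":0.03,"ty":-0.04,"tz":0.0,"rx":0.0,"ry":0.0,"rz":-1.3,"claw":0.085},
    {"tx":0.085,"ty":-0.12,"tz":0.0,"rx":0.0,"ry":0.0,"rz":-4.0,"claw":0.085}
  ]
}}

```text
clock: 0.3
eef_pos: [223.0, 547.1, 230.4]
tool_rot: [-3.141, -0.0, 2.619]
force: [1.3, 0.7, 0.3]
width: 85.2
```

Emit:
{"name": "apply_moves", "arguments": {
  "increments": [
    {"tx":0.15,"ty":-0.23,"tz":-0.0,"rx":0.0,"ry":0.0,"rz":-7.0,"claw":0.085},
    {"tx":0.15,"ty":-0.23,"tz":-0.0,"rx":0.0,"ry":0.0,"rz":-7.0,"claw":0.085},
    {"tx":0.15,"ty":-0.23,"tz":-0.0,"rx":0.0,"ry":0.0,"rz":-7.0,"claw":0.085},
    {"tx":0.15,"ty":-0.23,"tz":-0.0,"rx":0.0,"ry":0.0,"rz":-7.0,"claw":0.085},
    {"tx":0.297,"ty":-0.459,"tz":-0.03,"rx":0.0,"ry":0.0,"rz":-13.5,"claw":0.085},
    {"tx":0.297,"ty":-0.459,"tz":-0.03,"rx":0.0,"ry":0.0,"rz":-13.5,"claw":0.085},
    {"tx":0.297,"ty":-0.459,"tz":-0.03,"rx":0.0,"ry":0.0,"rz":-13.5,"claw":0.085},
    {"tx":0.297,"ty":-0.459,"tz":-0.03,"rx":0.0,"ry":0.0,"rz":-13.5,"claw":0.085},
    {"tx":0.297,"ty":-0.459,"tz":-0.03,"rx":0.0,"ry":0.0,"rz":-13.5,"claw":0.085},
    {"tx":0.297,"ty":-0.459,"tz":-0.03,"rx":0.0,"ry":0.0,"rz":-13.5,"claw":0.085},
    {"tx":0.297,"ty":-0.459,"tz":-0.03,"rx":0.0,"ry":0.0,"rz":-13.5,"claw":0.085},
    {"tx":0.297,"ty":-0.459,"tz":-0.03,"rx":0.0,"ry":0.0,"rz":-13.5,"claw":0.085}
  ]
}}

```text
clock: 1.5
eef_pos: [523.6, 80.1, 201.3]
tool_rot: [3.138, 0.004, 1.432]
force: [-0.5, 0.5, 0.6]
width: 85.1
```

```bash
python3 - <<'E'
from h import *
import cv2
c=calibration("wrist"); print(c)
cv2.imwrite("pics/w1.png",get_image("wrist")[:,:,::-1]); s=read_state(); print(s["clock"],s["eef_pos"],s["tool_rot"],s["qpos"],s["force"])
E
```

```text
{'camera_matrix': array([[309.70691629,   0.        , 321.33304026],
       [  0.        , 309.70691629, 203.07952081],
       [  0.        ,   0.        ,   1.        ]]), 'origin': array([531.72428262, 146.30551676, 343.9408899 ]), 'attitude': array([-0.2722171 , -0.00374542, -0.13867973])}
1.55 [521.57246324  84.19856901 200.97572102] [3.14105168e+00 1.93143477e-03 1.43569578e+00] [-0.50265804  0.52730872  0.4284028   1.89839433 -0.29926144  0.77877808
 -0.04570318] [-1.26066425  0.68381742 -0.17351567]
```

View pics/w1.png

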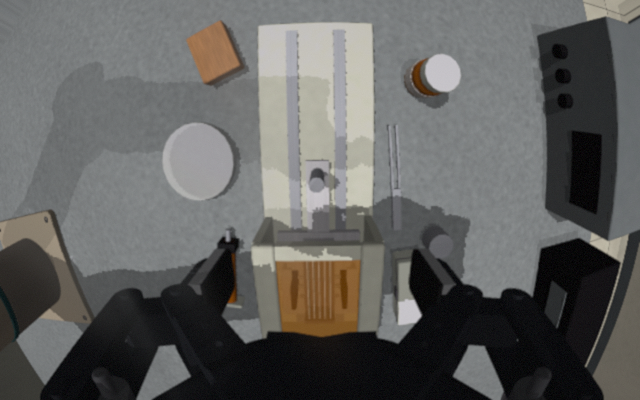

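The wrist view shows the post top near (317,172), the bed end corners at (259,25) and (372,25), and the bystanders well clear of it.

```bash
cat >> h.py <<'E'
def won(c,u,v,z):
    K=c["camera_matrix"]; a,b=u-K[0,2],v-K[1,2]; r=np.hypot(a,b); t=r/K[0,0]
    d=R.from_euler("xyz",c["attitude"]).as_matrix()@np.array([a/r*np.sin(t),-b/r*np.sin(t),-np.cos(t)])
    o=c["origin"]; return (o+d*(z-o[2])/d[2])[:2].round(1)
E
python3 - <<'E'
from h import *
c={'camera_matrix':np.array([[309.70691629,0,321.33304026],[0,309.7069,203.07952081],[0,0,1]]),'origin':np.array([531.72428262,146.30551676,343.9408899]),'attitude':np.array([-0.2722171,-0.00374542,-0.13867973])}
print("handle",won(c,317,172,79))
for u,v in((259,25),(372,25)):print(won(c,u,v,12))
import cv2
cv2.imwrite("pics/w1c.png",cv2.resize(cv2.imread("pics/w1.png")[145:265,245:395],None,fx=4,fy=4,interpolation=cv2.INTER_CUBIC))
for n in range(1):
    s=read_state();print(s["eef_pos"],s["tool_rot"],s["qd"].round(3))
E
```

```text
handle [522.6 101.1]
[481.2 260.7]
[601.3 243.1]
[521.57246324  84.19856901 200.97572102] [3.14105168e+00 1.93143477e-03 1.43569578e+00] [-0.073 -0.016 -0.058  0.028 -0.022  0.016 -0.016]
```

View pics/w1c.png

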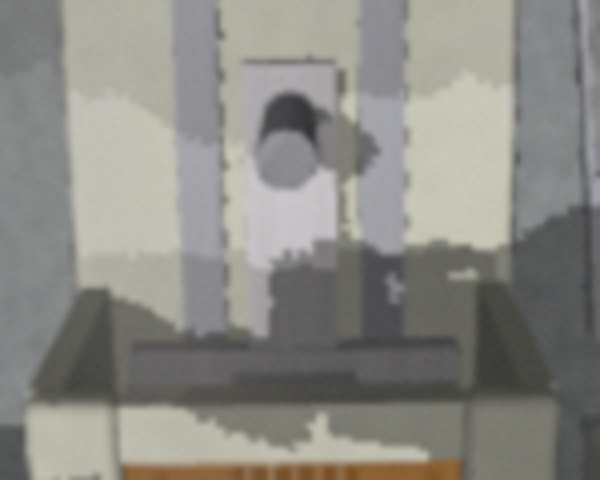

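The enlarged crop puts the post top at (316.6,184.9) and the hood mouth corners at (251.9,245.4) and (384.1,245.4).

```bash
python3 - <<'E'
from h import *
c={'camera_matrix':np.array([[309.70691629,0,321.33304026],[0,309.7069,203.07952081],[0,0,1]]),'origin':np.array([531.72428262,146.30551676,343.9408899]),'attitude':np.array([-0.2722171,-0.00374542,-0.13867973])}
print("handle",won(c,316.6,184.9,79),won(c,251.9,245.4,97),won(c,384.1,245.4,97))
E
```

```text
handle [520.7  89.9] [457.2  48.1] [572.4  31.9]
```

Emit:
{"name": "apply_moves", "arguments": {
  "increments": [
    {"tx":0.0,"ty":0.0,"tz":0.0,"rx":0.0,"ry":0.0,"rz":0.0,"claw":0.085},
    {"tx":0.0,"ty":0.0,"tz":0.0,"rx":0.0,"ry":0.0,"rz":0.0,"claw":0.085},
    {"tx":0.0,"ty":0.0,"tz":0.0,"rx":0.0,"ry":0.0,"rz":0.0,"claw":0.085},
    {"tx":0.0,"ty":0.0,"tz":0.0,"rx":0.0,"ry":0.0,"rz":0.0,"claw":0.085}
  ]
}}

```text
clock: 1.95
eef_pos: [520.0, 89.9, 201.4]
tool_rot: [-3.141, -0.0, 1.446]
force: [0.3, -0.1, 0.5]
width: 85.3
```

Emit:
{"name": "apply_moves", "arguments": {
  "increments": [
    {"tx":0.001,"ty":-0.001,"tz":-0.04,"rx":0.0,"ry":0.0,"rz":0.0,"claw":0.085},
    {"tx":0.001,"ty":-0.001,"tz":-0.08,"rx":0.0,"ry":0.0,"rz":0.0,"claw":0.085},
    {"tx":0.001,"ty":-0.001,"tz":-0.11,"rx":0.0,"ry":0.0,"rz":0.0,"claw":0.085},
    {"tx":0.001,"ty":-0.001,"tz":-0.135,"rx":0.0,"ry":0.0,"rz":0.0,"claw":0.085},
    {"tx":0.001,"ty":-0.001,"tz":-0.15,"rx":0.0,"ry":0.0,"rz":0.0,"claw":0.085},
    {"tx":0.001,"ty":-0.001,"tz":-0.156,"rx":0.0,"ry":0.0,"rz":0.0,"claw":0.06},
    {"tx":0.001,"ty":-0.001,"tz":-0.156,"rx":0.0,"ry":0.0,"rz":0.0,"claw":0.04},
    {"tx":0.001,"ty":-0.001,"tz":-0.156,"rx":0.0,"ry":0.0,"rz":0.0,"claw":0.025},
    {"tx":0.001,"ty":-0.001,"tz":-0.156,"rx":0.0,"ry":0.0,"rz":0.0,"claw":0.018},
    {"tx":0.001,"ty":-0.001,"tz":-0.156,"rx":0.0,"ry":0.0,"rz":0.0,"claw":0.018}
  ]
}}

```text
clock: 2.95
eef_pos: [522.0, 87.7, 46.2]
tool_rot: [3.14, -0.001, 1.443]
force: [-0.7, 0.0, -0.6]
width: 18.3
```

Emit:
{"name": "apply_moves", "arguments": {
  "increments": [
    {"tx":0.0,"ty":0.0,"tz":0.0,"rx":0.0,"ry":0.0,"rz":0.0,"claw":0.01},
    {"tx":0.0,"ty":0.0,"tz":0.0,"rx":0.0,"ry":0.0,"rz":0.0,"claw":0.01},
    {"tx":0.0,"ty":0.0,"tz":0.0,"rx":0.0,"ry":0.0,"rz":0.0,"claw":0.01},
    {"tx":0.0,"ty":0.0,"tz":0.0,"rx":0.0,"ry":0.0,"rz":0.0,"claw":0.01}
  ]
}}

```text
clock: 3.35
eef_pos: [520.8, 87.9, 46.2]
tool_rot: [-3.141, -0.001, 1.443]
force: [-2.6, 0.1, 6.9]
width: 12.4
```

Emit:
{"name": "apply_moves", "arguments": {
  "increments": [
    {"tx":0.001,"ty":0.006,"tz":0.0,"rx":0.0,"ry":0.0,"rz":0.0,"claw":0.01},
    {"tx":0.002,"ty":0.017,"tz":0.0,"rx":0.0,"ry":0.0,"rz":0.0,"claw":0.01},
    {"tx":0.0035,"ty":0.028,"tz":0.0,"rx":0.0,"ry":0.0,"rz":0.0,"claw":0.01},
    {"tx":0.005,"ty":0.04,"tz":0.0,"rx":0.0,"ry":0.0,"rz":0.0,"claw":0.01},
    {"tx":0.0065,"ty":0.052,"tz":0.0,"rx":0.0,"ry":0.0,"rz":0.0,"claw":0.01},
    {"tx":0.008,"ty":0.064,"tz":0.0,"rx":0.0,"ry":0.0,"rz":0.0,"claw":0.01},
    {"tx":0.0095,"ty":0.076,"tz":0.0,"rx":0.0,"ry":0.0,"rz":0.0,"claw":0.01},
    {"tx":0.011,"ty":0.088,"tz":0.0,"rx":0.0,"ry":0.0,"rz":0.0,"claw":0.01},
    {"tx":0.0125,"ty":0.1,"tz":0.0,"rx":0.0,"ry":0.0,"rz":0.0,"claw":0.01},
    {"tx":0.014,"ty":0.11,"tz":0.0,"rx":0.0,"ry":0.0,"rz":0.0,"claw":0.01},
    {"tx":0.0155,"ty":0.12,"tz":0.0,"rx":0.0,"ry":0.0,"rz":0.0,"claw":0.01},
    {"tx":0.0155,"ty":0.122,"tz":0.0,"rx":0.0,"ry":0.0,"rz":0.0,"claw":0.01}
  ]
}}

```text
clock: 4.55
eef_pos: [536.2, 210.9, 46.3]
tool_rot: [-3.14, -0.001, 1.445]
force: [-2.3, -1.7, 6.5]
width: 12.3
```

Emit:
{"name": "apply_moves", "arguments": {
  "increments": [
    {"tx":0.0005,"ty":0.004,"tz":0.0,"rx":0.0,"ry":0.0,"rz":0.0,"claw":0.01},
    {"tx":0.001,"ty":0.008,"tz":0.0,"rx":0.0,"ry":0.0,"rz":0.0,"claw":0.01},
    {"tx":0.0015,"ty":0.012,"tz":0.0,"rx":0.0,"ry":0.0,"rz":0.0,"claw":0.01},
    {"tx":0.002,"ty":0.016,"tz":0.0,"rx":0.0,"ry":0.0,"rz":0.0,"claw":0.01},
    {"tx":0.002,"ty":0.018,"tz":0.0,"rx":0.0,"ry":0.0,"rz":0.0,"claw":0.01},
    {"tx":0.002,"ty":0.018,"tz":0.0,"rx":0.0,"ry":0.0,"rz":0.0,"claw":0.01},
    {"tx":0.002,"ty":0.018,"tz":0.0,"rx":0.0,"ry":0.0,"rz":0.0,"claw":0.01}
  ]
}}

```text
clock: 5.25
eef_pos: [538.1, 226.8, 46.2]
tool_rot: [-3.14, 0.001, 1.443]
force: [-3.0, -1.4, 6.2]
width: 12.4
```

Emit:
{"name": "apply_moves", "arguments": {
  "increments": [
    {"tx":0.0,"ty":0.001,"tz":0.0,"rx":0.0,"ry":0.0,"rz":0.0,"claw":0.01},
    {"tx":0.0,"ty":0.002,"tz":0.0,"rx":0.0,"ry":0.0,"rz":0.0,"claw":0.01},
    {"tx":0.0005,"ty":0.003,"tz":0.0,"rx":0.0,"ry":0.0,"rz":0.0,"claw":0.01},
    {"tx":0.0005,"ty":0.003,"tz":0.0,"rx":0.0,"ry":0.0,"rz":0.0,"claw":0.01},
    {"tx":0.0005,"ty":0.003,"tz":0.0,"rx":0.0,"ry":0.0,"rz":0.0,"claw":0.01}
  ]
}}

```text
clock: 5.75
eef_pos: [538.1, 226.8, 46.2]
tool_rot: [-3.139, 0.004, 1.441]
force: [-3.7, -7.6, 9.8]
width: 12.4
```

Emit:
{"name": "apply_moves", "arguments": {
  "increments": [
    {"tx":0.0,"ty":0.001,"tz":0.0,"rx":0.0,"ry":0.0,"rz":0.0,"claw":0.01},
    {"tx":0.0,"ty":0.002,"tz":0.0,"rx":0.0,"ry":0.0,"rz":0.0,"claw":0.01},
    {"tx":0.0,"ty":0.002,"tz":0.0,"rx":0.0,"ry":0.0,"rz":0.0,"claw":0.01}
  ]
}}

```text
clock: 6.05
eef_pos: [538.1, 226.8, 46.2]
tool_rot: [-3.139, 0.006, 1.44]
force: [-4.8, -10.3, 10.6]
width: 12.5
```

Emit:
{"name": "apply_moves", "arguments": {
  "increments": [
    {"tx":-0.0005,"ty":-0.004,"tz":0.0,"rx":0.0,"ry":0.0,"rz":0.0,"claw":0.01},
    {"tx":-0.0005,"ty":-0.004,"tz":0.0,"rx":0.0,"ry":0.0,"rz":0.0,"claw":0.085},
    {"tx":-0.0005,"ty":-0.004,"tz":0.0,"rx":0.0,"ry":0.0,"rz":0.0,"claw":0.085},
    {"tx":-0.0005,"ty":-0.004,"tz":0.0,"rx":0.0,"ry":0.0,"rz":0.0,"claw":0.085},
    {"tx":-0.0005,"ty":-0.004,"tz":0.0,"rx":0.0,"ry":0.0,"rz":0.0,"claw":0.085},
    {"tx":-0.0005,"ty":-0.004,"tz":0.03,"rx":0.0,"ry":0.0,"rz":0.0,"claw":0.085},
    {"tx":-0.0005,"ty":-0.004,"tz":0.07,"rx":0.0,"ry":0.0,"rz":0.0,"claw":0.085},
    {"tx":-0.0005,"ty":-0.004,"tz":0.11,"rx":0.0,"ry":0.0,"rz":0.0,"claw":0.085},
    {"tx":-0.0005,"ty":-0.004,"tz":0.13,"rx":0.0,"ry":0.0,"rz":0.0,"claw":0.085},
    {"tx":-0.0005,"ty":-0.004,"tz":0.13,"rx":0.0,"ry":0.0,"rz":0.0,"claw":0.085},
    {"tx":-0.0005,"ty":-0.004,"tz":0.13,"rx":0.0,"ry":0.0,"rz":0.0,"claw":0.085}
  ]
}}

```text
clock: 7.15
eef_pos: [538.6, 228.8, 175.2]
tool_rot: [-3.142, -0.0, 1.444]
force: [-0.1, -0.0, 0.4]
width: 85.1
```

```bash
python3 - <<'E'
from h import *
import cv2
c=calibration("wrist"); print(c)
w=get_image("wrist")[:,:,::-1];cv2.imwrite("pics/w2.png",w); s=read_state(); print(s["clock"],s["eef_pos"],s["tool_rot"],s["force"])
t=get_image("top")[:,:,::-1];cv2.imwrite("pics/t2.png",t)
cv2.imwrite("pics/w2c.png",cv2.resize(w[150:400,190:450],None,fx=2.3,fy=2.3,interpolation=cv2.INTER_CUBIC))
E
```

```text
{'camera_matrix': array([[309.70691629,   0.        , 321.33304026],
       [  0.        , 309.70691629, 203.07952081],
       [  0.        ,   0.        ,   1.        ]]), 'origin': array([546.36389669, 294.4131344 , 318.17258399]), 'attitude': array([-2.67454060e-01,  8.67169864e-05, -1.26596148e-01])}
7.2 [538.04355804 228.61526032 174.35793106] [-3.13998505e+00  5.88376901e-04  1.44369007e+00] [0.08432234 0.19073401 0.23166596]
```

View pics/w2c.png

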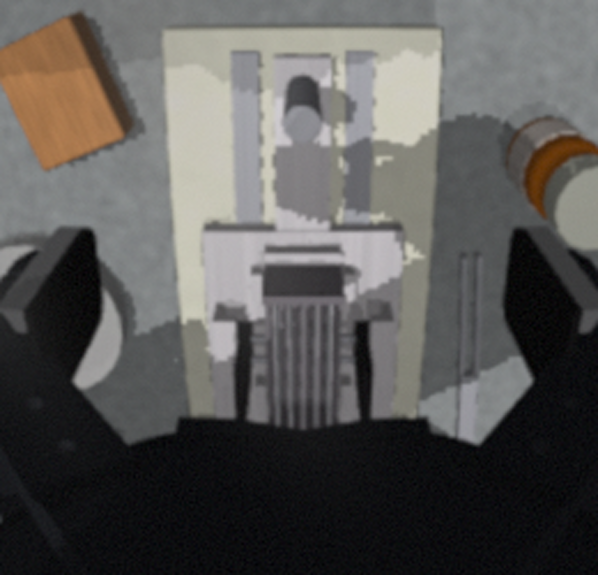

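The crop shows the shuttle fully out, with the post top at full-image (321.3,204.3). The cassette's top front edge runs (263,297)–(345,297) in the crop, and the black pads at crop x≈242 and 366 sit symmetrically about it.

```bash
python3 - <<'E'
from h import *
c={'camera_matrix':np.array([[309.70691629,0,321.33304026],[0,309.7069,203.07952081],[0,0,1]]),'origin':np.array([546.36389669,294.4131344,318.17258399]),'attitude':np.array([-.26745406,.0000867,-.126596148])}
g=lambda u,v:(190+(u+.5)/2.3-.5,150+(v+.5)/2.3-.5)
print("handle",won(c,*g(302,125),79))
print("front edge",won(c,*g(263,297),61),won(c,*g(345,297),61), "pads",won(c,*g(236,322),75),won(c,*g(370,322),75))
d=np.array([.1241,.9923]);print("pred front",np.array([523.2,108.2])+42*d, "pad front",np.array([523.2,108.2])+13*d)
from scipy.optimize import least_squares
E
```

```text
handle [537.7 228.6]
front edge [511.9 153. ] [545.3 148.7] pads [501.4 150.5] [554.  143.8]
pred front [528.4122 149.8766] pad front [524.8133 121.0999]
```

Emit:
{"name": "apply_moves", "arguments": {
  "increments": [
    {"tx":-0.0037,"ty":-0.03,"tz":0.0,"rx":0.0,"ry":0.0,"rz":0.0,"claw":0.085},
    {"tx":-0.0075,"ty":-0.06,"tz":0.0,"rx":0.0,"ry":0.0,"rz":0.0,"claw":0.085},
    {"tx":-0.0112,"ty":-0.09,"tz":0.0,"rx":0.0,"ry":0.0,"rz":0.0,"claw":0.085},
    {"tx":-0.0148,"ty":-0.12,"tz":-0.01,"rx":0.0,"ry":0.0,"rz":0.0,"claw":0.085},
    {"tx":-0.0148,"ty":-0.12,"tz":-0.04,"rx":0.0,"ry":0.0,"rz":0.0,"claw":0.085},
    {"tx":-0.0148,"ty":-0.12,"tz":-0.06,"rx":0.0,"ry":0.0,"rz":0.0,"claw":0.085},
    {"tx":-0.0148,"ty":-0.12,"tz":-0.07,"rx":0.0,"ry":0.0,"rz":0.0,"claw":0.085},
    {"tx":-0.0148,"ty":-0.12,"tz":-0.07,"rx":0.0,"ry":0.0,"rz":0.0,"claw":0.085},
    {"tx":-0.0148,"ty":-0.12,"tz":-0.07,"rx":0.0,"ry":0.0,"rz":0.0,"claw":0.085}
  ]
}}

```text
clock: 8.15
eef_pos: [524.2, 108.5, 105.3]
tool_rot: [-3.141, 0.0, 1.443]
force: [0.0, -0.2, 0.9]
width: 85.0
```

Emit:
{"name": "apply_moves", "arguments": {
  "increments": [
    {"tx":-0.0005,"ty":0.0,"tz":-0.02,"rx":0.0,"ry":0.0,"rz":0.0,"claw":0.085},
    {"tx":-0.0005,"ty":0.0,"tz":-0.035,"rx":0.0,"ry":0.0,"rz":0.0,"claw":0.085},
    {"tx":-0.0005,"ty":0.0,"tz":-0.047,"rx":0.0,"ry":0.0,"rz":0.0,"claw":0.085},
    {"tx":-0.0005,"ty":0.0,"tz":-0.055,"rx":0.0,"ry":0.0,"rz":0.0,"claw":0.085},
    {"tx":-0.0005,"ty":0.0,"tz":-0.059,"rx":0.0,"ry":0.0,"rz":0.0,"claw":0.085},
    {"tx":-0.0005,"ty":0.0,"tz":-0.059,"rx":0.0,"ry":0.0,"rz":0.0,"claw":0.075},
    {"tx":-0.0005,"ty":0.0,"tz":-0.059,"rx":0.0,"ry":0.0,"rz":0.0,"claw":0.065},
    {"tx":-0.0005,"ty":0.0,"tz":-0.059,"rx":0.0,"ry":0.0,"rz":0.0,"claw":0.065},
    {"tx":-0.0005,"ty":0.0,"tz":-0.059,"rx":0.0,"ry":0.0,"rz":0.0,"claw":0.065}
  ]
}}

```text
clock: 9.05
eef_pos: [523.9, 108.6, 46.7]
tool_rot: [3.141, -0.0, 1.443]
force: [0.1, 0.1, 1.3]
width: 65.0
```

```bash
python3 - <<'E'
from h import *
import cv2
s=read_state(); print(s["clock"],s["eef_pos"],s["tool_rot"],s["force"],s["width"])
t=get_image("side")[:,:,::-1]; c=calibration("side"); u,v=map(int,proj(c,(523,108,60))); print(u,v)
w=get_image("wrist")[:,:,::-1]
a=cv2.resize(t[v-45:v+45,u-45:u+45],(450,450),interpolation=cv2.INTER_CUBIC)
b=cv2.resize(w[200:400,240:400],(360,450),interpolation=cv2.INTER_CUBIC)
cv2.imwrite("pics/g3.png",np.hstack([a,b[:,:340]]))
E
```

```text
9.05 [523.8855351  108.6153236   46.74726239] [ 3.14084257e+00 -3.73301412e-04  1.44330196e+00] [0.07280225 0.13175496 1.3230179 ] 64.99958458392314
276 183
```

View pics/g3.png

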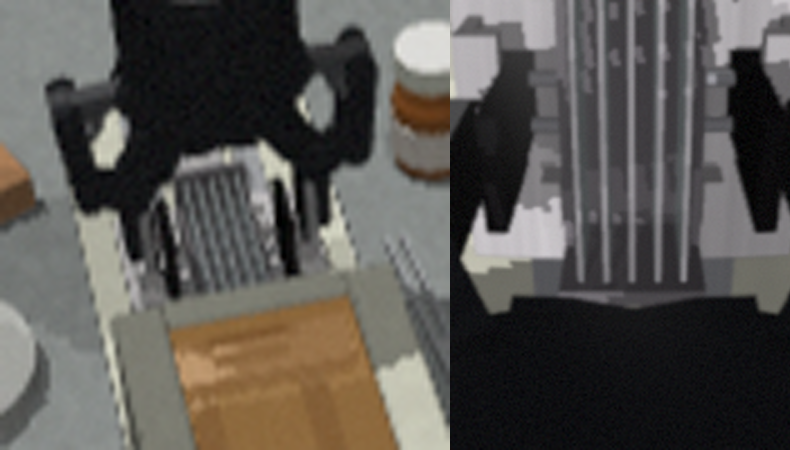

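The fingers straddle both pads symmetrically, with their tips above the lips, and there is no contact force. I'll lower 2 mm and squeeze.

Emit:
{"name": "apply_moves", "arguments": {
  "increments": [
    {"tx":0.0,"ty":0.0,"tz":-0.002,"rx":0.0,"ry":0.0,"rz":0.0,"claw":0.06},
    {"tx":0.0,"ty":0.0,"tz":-0.002,"rx":0.0,"ry":0.0,"rz":0.0,"claw":0.055},
    {"tx":0.0,"ty":0.0,"tz":-0.002,"rx":0.0,"ry":0.0,"rz":0.0,"claw":0.05},
    {"tx":0.0,"ty":0.0,"tz":-0.002,"rx":0.0,"ry":0.0,"rz":0.0,"claw":0.044},
    {"tx":0.0,"ty":0.0,"tz":-0.002,"rx":0.0,"ry":0.0,"rz":0.0,"claw":0.04},
    {"tx":0.0,"ty":0.0,"tz":-0.002,"rx":0.0,"ry":0.0,"rz":0.0,"claw":0.04},
    {"tx":0.0,"ty":0.0,"tz":-0.002,"rx":0.0,"ry":0.0,"rz":0.0,"claw":0.04},
    {"tx":0.0,"ty":0.0,"tz":-0.002,"rx":0.0,"ry":0.0,"rz":0.0,"claw":0.04}
  ]
}}

```text
clock: 9.95
eef_pos: [523.8, 108.5, 46.0]
tool_rot: [3.141, -0.001, 1.443]
force: [-3.0, -0.8, 17.0]
width: 41.7
```

Emit:
{"name": "apply_moves", "arguments": {
  "increments": [
    {"tx":0.0,"ty":0.0,"tz":0.002,"rx":0.0,"ry":0.0,"rz":0.0,"claw":0.035},
    {"tx":0.0,"ty":0.0,"tz":0.002,"rx":0.0,"ry":0.0,"rz":0.0,"claw":0.035},
    {"tx":0.0,"ty":0.0,"tz":0.002,"rx":0.0,"ry":0.0,"rz":0.0,"claw":0.035}
  ]
}}

```text
clock: 10.25
eef_pos: [523.5, 108.5, 46.3]
tool_rot: [-3.141, -0.0, 1.443]
force: [-0.7, -0.3, 4.3]
width: 41.1
```

Emit:
{"name": "apply_moves", "arguments": {
  "increments": [
    {"tx":0.0,"ty":0.0,"tz":0.002,"rx":0.0,"ry":0.0,"rz":0.0,"claw":0.035},
    {"tx":0.0,"ty":0.0,"tz":0.004,"rx":0.0,"ry":0.0,"rz":0.0,"claw":0.035},
    {"tx":0.0,"ty":0.0,"tz":0.006,"rx":0.0,"ry":0.0,"rz":0.0,"claw":0.035},
    {"tx":0.0,"ty":0.0,"tz":0.006,"rx":0.0,"ry":0.0,"rz":0.0,"claw":0.035},
    {"tx":0.0,"ty":0.0,"tz":0.006,"rx":0.0,"ry":0.0,"rz":0.0,"claw":0.035}
  ]
}}

```text
clock: 10.75
eef_pos: [523.6, 108.5, 52.3]
tool_rot: [-3.142, 0.0, 1.443]
force: [-0.6, -0.5, -1.7]
width: 41.3
```

Emit:
{"name": "apply_moves", "arguments": {
  "increments": [
    {"tx":0.0,"ty":0.0,"tz":0.006,"rx":0.0,"ry":0.0,"rz":0.0,"claw":0.035},
    {"tx":0.0,"ty":0.0,"tz":0.016,"rx":0.0,"ry":0.0,"rz":0.0,"claw":0.035},
    {"tx":0.0,"ty":0.0,"tz":0.028,"rx":0.0,"ry":0.0,"rz":0.0,"claw":0.035},
    {"tx":0.0,"ty":0.0,"tz":0.042,"rx":0.0,"ry":0.0,"rz":0.0,"claw":0.035},
    {"tx":0.0,"ty":0.0,"tz":0.057,"rx":0.0,"ry":0.0,"rz":0.0,"claw":0.035},
    {"tx":0.0,"ty":0.0,"tz":0.072,"rx":0.0,"ry":0.0,"rz":0.0,"claw":0.035},
    {"tx":0.0,"ty":0.0,"tz":0.086,"rx":0.0,"ry":0.0,"rz":0.0,"claw":0.035},
    {"tx":0.0,"ty":0.0,"tz":0.098,"rx":0.0,"ry":0.0,"rz":0.0,"claw":0.035},
    {"tx":0.0,"ty":0.0,"tz":0.107,"rx":0.0,"ry":0.0,"rz":0.0,"claw":0.035},
    {"tx":0.0,"ty":0.0,"tz":0.112,"rx":0.0,"ry":0.0,"rz":0.0,"claw":0.035},
    {"tx":0.0,"ty":0.0,"tz":0.114,"rx":0.0,"ry":0.0,"rz":0.0,"claw":0.035},
    {"tx":0.0,"ty":0.0,"tz":0.114,"rx":0.0,"ry":0.0,"rz":0.0,"claw":0.035}
  ]
}}

```text
clock: 11.95
eef_pos: [523.5, 108.5, 166.3]
tool_rot: [-3.141, 0.0, 1.443]
force: [0.2, 0.1, -2.0]
width: 41.6
```

Emit:
{"name": "apply_moves", "arguments": {
  "increments": [
    {"tx":0.0,"ty":0.0,"tz":0.0,"rx":0.0,"ry":0.0,"rz":0.0,"claw":0.035},
    {"tx":0.0,"ty":0.0,"tz":0.0,"rx":0.0,"ry":0.0,"rz":0.0,"claw":0.035},
    {"tx":0.0,"ty":0.0,"tz":0.0,"rx":0.0,"ry":0.0,"rz":0.0,"claw":0.035},
    {"tx":0.0,"ty":0.0,"tz":0.0,"rx":0.0,"ry":0.0,"rz":0.0,"claw":0.035},
    {"tx":0.0,"ty":0.0,"tz":0.0,"rx":0.0,"ry":0.0,"rz":0.0,"claw":0.035}
  ]
}}

```text
clock: 12.45
eef_pos: [523.5, 108.5, 166.2]
tool_rot: [-3.141, 0.0, 1.443]
force: [-0.3, -0.3, -1.8]
width: 41.2
```

```bash
python3 - <<'E'
from h import *
import cv2
s=read_state(); print(s["clock"],s["eef_pos"],s["tool_rot"],s["force"],s["width"],abs(s["qd"]).max())
t=get_image("side")[:,:,::-1]; w=get_image("wrist")[:,:,::-1]
cv2.imwrite("pics/f4.png",np.hstack([cv2.resize(t[90:270,190:350],(400,450),interpolation=cv2.INTER_CUBIC),cv2.resize(w[150:400,210:432],(400,450))]))
E
```

```text
12.45 [523.54683726 108.45121336 166.19231201] [-3.14139717e+00  8.14020906e-05  1.44314430e+00] [-0.3332958  -0.3016374  -1.79117669] 41.2214418433748 0.002986600468344029
```

View pics/f4.png

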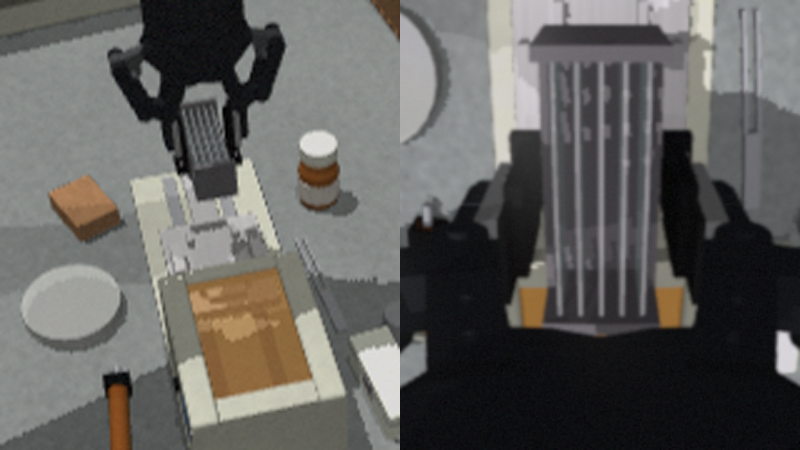

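The view shows the cassette up in the gripper by both pads and the shuttle out and empty. The bystanders look undisturbed. I'll check levelness by projecting the expected corners.

```bash
python3 - <<'E'
from h import *
c=calibration("side"); w=calibration("wrist"); y=1.4454; d=np.array([np.cos(y),np.sin(y)]); n=np.array([-d[1],d[0]])
def wp(P):
    q=R.from_euler("xyz",w["attitude"]).as_matrix().T@(P-w["origin"]); r=np.hypot(q[0],q[1]); t=np.arctan2(r,-q[2]); f=w["camera_matrix"]
    return np.array([f[0,2]+f[0,0]*t*q[0]/r,f[1,2]-f[0,0]*t*q[1]/r])
for p in(0,5,-5):
  for a,h in((-42,36),(-42,0),(42,36),(42,0)):
    a2=a*np.cos(np.radians(p))+(h-35)*np.sin(np.radians(p)); h2=35+(h-35)*np.cos(np.radians(p))-a*np.sin(np.radians(p))
    o=[]
    for b in(17,-17):
        P=np.array([*(np.array([523.5,108.4])+a2*d+b*n),145+h2]); o+=[((proj(c,P)-[190,90])*2.5).round().tolist(),((wp(P)-[210,150])*1.8+[400,0]).round().tolist()]
    print(p,a,h,"side",o[0],o[2],"wrist",o[1],o[3])
E
```

```text
0 -42 36 side [195.0, 169.0] [237.0, 161.0] wrist [544.0, 336.0] [661.0, 336.0]
0 -42 0 side [198.0, 201.0] [239.0, 194.0] wrist [553.0, 271.0] [651.0, 270.0]
0 42 36 side [176.0, 103.0] [216.0, 96.0] wrist [530.0, 50.0] [675.0, 50.0]
0 42 0 side [180.0, 135.0] [219.0, 129.0] wrist [545.0, 28.0] [659.0, 28.0]
5 -42 36 side [194.0, 165.0] [236.0, 158.0] wrist [543.0, 343.0] [662.0, 343.0]
5 -42 0 side [199.0, 201.0] [240.0, 193.0] wrist [553.0, 283.0] [652.0, 283.0]
5 42 36 side [177.0, 106.0] [217.0, 99.0] wrist [532.0, 48.0] [673.0, 48.0]
5 42 0 side [181.0, 141.0] [220.0, 134.0] wrist [546.0, 37.0] [658.0, 37.0]
-5 -42 36 side [195.0, 172.0] [237.0, 165.0] wrist [545.0, 328.0] [659.0, 328.0]
-5 -42 0 side [198.0, 202.0] [239.0, 194.0] wrist [554.0, 258.0] [651.0, 257.0]
-5 42 36 side [176.0, 100.0] [216.0, 93.0] wrist [528.0, 55.0] [677.0, 54.0]
-5 42 0 side [179.0, 130.0] [218.0, 123.0] wrist [543.0, 20.0] [660.0, 20.0]
```

The projected corners for a level cassette 120 mm above its seat match the view: front edges at y≈28 and 47 seen, 28 and 50 expected, so it is level within about 2°. I'm handing in.

```bash
python3 -c "
from cell import *
print(finish_job()); s=read_state(); print(s['clock'],s['eef_pos'],s['width'])"
```

```text
the job is handed in; nothing more can be done
None
the job is handed in; nothing more can be done
```

I pulled the shuttle out by its post to the end stop, squeezed both catches and lifted the cassette straight up. I handed the job in at about 12.6 s, still holding the cassette by its catches; no verdict came back.

- **Shuttle:** it travelled about 140 mm. At the end the force rose to about 10 N with no further movement, so it was against the stop. The last view shows it still out and empty.
- **Cassette:** the tool rose about 120 mm from where it gripped. The load on the wrist was about 2 N, which fits the cassette's weight. The arm was still.
- **Level:** the cassette's edges in the last wrist view match a level one to within about 2°.
- **Other things on the bench:** those in the last view looked undisturbed. I judged this by eye and did not measure their positions.
- **Disagreement:** the gripper read 41 mm, against 46 mm expected over the squeezed pads. It also read low on the post (12.4 mm for 14 mm). It had stopped on the pads and the catches had released, so I took this as give in the fingers, but did not confirm it.

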